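# Hold a spread snap ring at the groove of a dispenser's drive shaft

### The arm

A 6-joint arm with a two-finger parallel gripper is mounted at the origin on the work surface. World frame = base frame: x ahead of the robot, y to its left, z up, the work surface at z = 0. Lengths are in m, angles in degrees, forces in N, time in s.
With the tool pointing down it reaches from about 0.3 to 0.75 m from the base axis. Payload 8.5 kg.
Tool frame: the origin (TCP) lies on the centre line of the jaws, within the pads' length; the fingertips stand 22 mm ahead of it and the grasp point (between the pads) lies 3 mm ahead of it (env.tip_reach is the distance from the TCP to the fingertips, in m); y points along the fingers, z is the direction in which the jaws open and shut, and the axes are right-handed (so a half turn about y gives the same grasp; the last joint's range is limited). The gripper opens to 85 mm and grips with 20 to 120 N. Pads are 22 mm wide; open, the fingers measure 114 mm over their backs; the gripper's body (76 mm by 85 mm) begins 54 mm behind the grasp point. The pads swing forward as they close: fully open they stand 13 mm farther back than shut.
Start: joints at [-80.002, 21.807, 74.336, -0, 83.858, -12.336], TCP at [0.209, -0.509, 0.253] pointing down, gripper open.
Joint ranges: [-178.18, 178.18], [-50.72, 133.34], [12.68, 142.11], [-81.47, 261.47], [9.98, 163.14], [-165.26, 165.26]. Speed limits (degrees/s): [136.94, 136.94, 180, 180, 180, 180].

### API

Orientations are given as a 3x3 rotation matrix whose columns are the frame's x, y, z axes.
In Python, from rig import env, get_image gives the robot as it stands. The module is installed in compiled form; this text tells all that it offers.
- The arm moves only by the tool carry_out, never from a script. Its argument "targets" is a list that holds one entry, the list of rows, each a list of 7 numbers: the closure, from 0 (fully open) to 1 (shut), then the shift along the world's x, y, z in mm, then the turn, a rotation vector about the world's x, y, z in degrees. In form: [[[claw, dx, dy, dz, ax, ay, az], ...]]. A call has 1 to 20 rows; each row is the pose to reach, as a shift and turn from the pose commanded when the call began; what a row does not reach only later rows make up. A row lasts 1/12 s, in which the tool goes at most 41.7 mm and 7.16 degrees, less where a joint would pass 70% of its speed; a pose out of reach is approached as far as the arm can. A call with a gripper value outside its range is refused whole. The fingers move at their own pace and stop on an object; "squeeze" is the grip in N (left out, the last holds). Time passes only in rows, so rows that repeat a pose let the fingers close. It gives the time, the measured TCP pose, the force and the opening at its end, in the units of the state.
- env.observe(): the state, without advancing time (a new reading comes with each control period).
- get_image(name): name is "side" or "top"; returns a dict with "img" (420x560x3 uint8, red, green, blue), "fx", "fy", "cx", "cy" (pixels), "rvec" (rotation vector, rad) and "tvec" (3), from world to camera coordinates, as OpenCV has them. Camera axes: x right, y down, z forward; pixel columns grow to the right and rows downward; lengths in m; the calibration is good to about 2 mm. A picture is of the moment at which its call begins. There is no depth.
- env.close_job(): hands the job in, once; it reports no verdict.
The state is a dict: "time_s": time; "q": joint angles; "qvel": joint speeds; "joint_efforts": joint torques, N m; "position": TCP position; "tool_rot": TCP orientation; "ft_force": force on the tool from outside, world axes, zero at the start; "wrist_torque": the same for the moment, N m; "grip_width": finger opening in m.
Only numpy, scipy, OpenCV 4.12 (cv2) and the standard library are available. Lean on these libraries where they do the work, as an engineer would, in place of code of your own. Each camera call takes 0.05 s, during which the arm holds its last target.

### The job

Take the snap-ring pliers by squeezing their handles together, so that the snap ring on their tips spreads, lift them off the rest, and slide the spread ring, kept level, down over the upright shaft of the drive unit to the height of its groove, centred round the shaft and without forcing it. Finish while still holding: keep the handles squeezed and the ring spread round the groove, touching neither the shaft nor the gear, and do not let it snap in. Leave the cup, the canister and the screwdriver where they are.

Things in the scene. Friction and masses are not known exactly. Their poses are not given: they have to be found in the camera images.
- pliers: Snap-ring pliers, 190 mm long, about 0.14 kg, lying flat on the rest, tips away from the robot (x within 0.4 rad of world +x). Origin: pivot axis, underside, 36 mm above the table at the start. x to the tips, z up, y to the left handle. Two black handles, z 0 to 14, x -114 to -28 mm, sprung apart; squeezing them SPREADS the ring. Pivot disc radius 9 mm. Centre of mass about 50 mm behind the pivot.
- squeeze_point (a point): Midway between the handles at half height (pliers x -62, y 0, z 7 mm), 122 mm behind the ring centre and 2.5 mm above it. Squeeze here from above, along the pliers' y. Width over the handles here 52 mm relaxed (62 at their ends); 40 mm, faces parallel, at the built-in stop. Each handle needs 4 N to start, 10 N to reach the stop; more is harmless. Free beside and below, down to the 6 mm base plate.
- ring_center (a point): Centre of the ring's opening, mid thickness (pliers x 60, y 0, z 4.5 mm). Flat dark steel ring, 3 mm thick, 4 mm wide, in two halves lapping at the far side, one fixed to each jaw. Opening 16 mm across when relaxed (too narrow for the shaft), about 28 mm round when fully spread (4 mm clear of the shaft all round), outer diameter then 36 mm.
- jaw_left (a joint): Turn of the left jaw with its handle about the pivot, rad: 0 relaxed, 0.1 fully spread at the stop. The half ring moves sideways 6 mm over this range.
- jaw_right (a joint): The same for the right jaw; the two are geared together and always move alike.
- rest: Fixed tool rest. Origin on the table about under the ring; x as the pliers' x (within 0.05 rad). Steel base plate 6 mm thick, x -185 to -35, y -35 to 35 mm; two black rubber blocks, tops 36 mm above the table: one 34 mm wide under the pivot (x -69 to -43), one 90 mm wide under the handle ends (x -172 to -156).
- drive: Fixed drive unit with an upright steel shaft. Origin on the table, on the shaft axis, z up. Housing 90 x 90 mm, 30 mm high, round flange to 34 mm; white gear, radius 31 mm, from z 34 to 42, its hub of 15 mm radius up to z 50. A dark motor can, 36 mm in diameter, 1 to 37 mm high, sticks out along the unit's +x to x = 90 mm.
- groove (a point): On the shaft axis at half height of the groove, 58 mm above the table. The shaft is 20 mm in diameter; the groove is 11 mm high (52.5 to 63.5 mm above the table) and 16 mm in diameter.
- shaft_top (a point): On the shaft axis, at the top of the shaft, 74 mm above the table.
- cup: Brown drinking cup, 70 mm in diameter, 85 mm high, a bystander. Origin: centre of its underside.
- canister: Clear jar with a white cap, 72 mm in diameter, 120 mm high, a bystander. Origin: centre of its underside.
- screwdriver: Screwdriver with a black handle, lying on the table, about 200 mm long, a bystander. Origin: under its middle.
Not all that is in view belongs to the job. Of the things that look like the pliers, the largest one is meant.

How it is judged (in metres and radians):
On the way:
1. the ring is spread and held over the end of the shaft, clear above it (value of joint jaw_left above 0.07 rad and z of ring_center in the frame of shaft_top above 0.002 m and horizontal distance between ring_center and shaft_top below 0.012 m), for 0.1 s.
At the end, for the whole second after the job is handed in: Ends held: fingers press the pliers (over 3 N), jaws over 0.07 rad spread, ring centre within 4 mm of the shaft axis and 4 mm of the groove's mid height, pliers level within 0.12 rad, still (under 20 mm/s), pressing on the drive unit under 2 N (horizontal distance between ring_center and groove below 0.004 m and z of ring_center in the frame of groove between -0.004 and 0.004 m and angle between pliers's own z axis and vertical below 0.12 rad and value of joint each of jaw_left, jaw_right above 0.07 rad and contact force between the fingers and pliers above 3 N and contact force between pliers and drive below 2 N and linear speed of pliers below 0.02 m/s); the arm keeps its last pose, push and grip.
It fails at once if the ring is forced against the drive unit (over 20 N) (contact force between pliers and drive above 20 N).
It fails at once if the ring is let close on the shaft (horizontal distance between ring_center and groove below 0.012 m and z of ring_center in the frame of shaft_top below -0.004 m and value of joint jaw_left below 0.04 rad).
It fails at once if a bystander is disturbed (moved over 20 mm) (distance of any of cup, canister, screwdriver from where it was at the start of the episode above 0.02 m).
It also fails if it takes over 38 s, if anything falls off the work surface, if the arm or the gripper's body presses on something with over 40 N, if the wrist force passes 120 N, or if a joint passes its speed limit or range.

## Working session

There is one attempt and no reset: what is moved stays moved. The work goes in short steps, Python scripts to look and compute and a tool call to move; the robot and the scene stay as the last step left them, time stands still between calls to the robot, and variables do not carry over. Pictures are saved under pics/ and viewed, and the job is handed in when it is done.

Besides the shell and the picture viewer there is one more tool, called after "Emit:" as name(argument=value, ...) on one line, values as JSON. carry_out: Moves the arm, as the interface text tells. Its arguments: {"type":"object","properties":{"targets":{"type":"array"},"squeeze":{"type":"number"}},"required":["targets"]}

```bash
mkdir -p pics
python3 - <<'E'
from rig import env,get_image
import cv2,numpy as np
for n in ("top","side"):
    d=get_image(n); cv2.imwrite(f"pics/{n}0.png",d["img"][:,:,::-1])
    R=cv2.Rodrigues(np.array(d["rvec"]))[0]; print(n,d["fx"],d["cx"],d["cy"],(-R.T@np.array(d["tvec"]).ravel()).round(3),R.round(2).tolist())
    np.savez(f"pics/{n}0.npz",**d)
o=env.observe(); print(o["time_s"],np.round(o["tool_rot"],3),o["grip_width"],env.tip_reach)
E
```

```text
top 407.3361252776572 276.1118981544345 206.02861718038773 [0.422 0.002 1.228] [[-0.01, -1.0, -0.01], [-0.99, 0.01, -0.16], [0.16, 0.01, -0.99]]
side 536.6646637254903 270.12916784783886 208.4250167088829 [0.099 0.926 0.894] [[-0.88, -0.48, -0.01], [-0.28, 0.53, -0.8], [0.39, -0.7, -0.6]]
0.1 [[-0.925 -0.     0.38 ]
 [-0.38   0.001 -0.925]
 [-0.    -1.    -0.001]] 0.08579759718939946 0.022
```

View pics/top0.png

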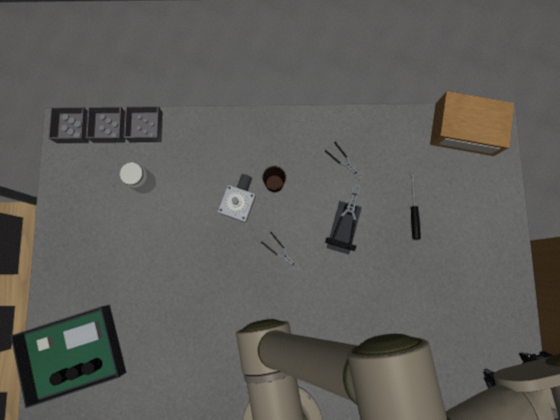

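View pics/side0.png

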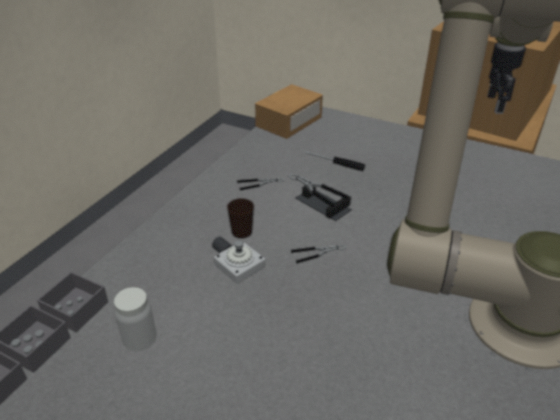

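Candidates in the top view are pliers at (342,157) and (280,250), both lying on the table, and the pair on the dark rest at (348,210). The pair on the rest looks largest, so I'll confirm it in an enlarged crop.

Run:
```python
import cv2,numpy as np
a=cv2.imread("pics/top0.png");b=cv2.imread("pics/side0.png")
c1=cv2.resize(a[135:265,310:400],None,fx=4.4,fy=4.4,interpolation=cv2.INTER_CUBIC)
c2=cv2.resize(a[170:225,215:270],None,fx=7,fy=7,interpolation=cv2.INTER_CUBIC)
o=np.zeros((572,800,3),np.uint8);o[:c1.shape[0],:c1.shape[1]]=c1;o[:385,400:785]=c2
cv2.imwrite("pics/c1.png",o)
c1=cv2.resize(b[165:225,270:360],None,fx=5,fy=5,interpolation=cv2.INTER_CUBIC)
c2=cv2.resize(b[225:285,205:270],None,fx=5,fy=5,interpolation=cv2.INTER_CUBIC)
o=np.zeros((300,775,3),np.uint8);o[:300,:450]=c1;o[:300,450:775]=c2
cv2.imwrite("pics/c2.png",o)
```

```text
(no output)
```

View pics/c1.png

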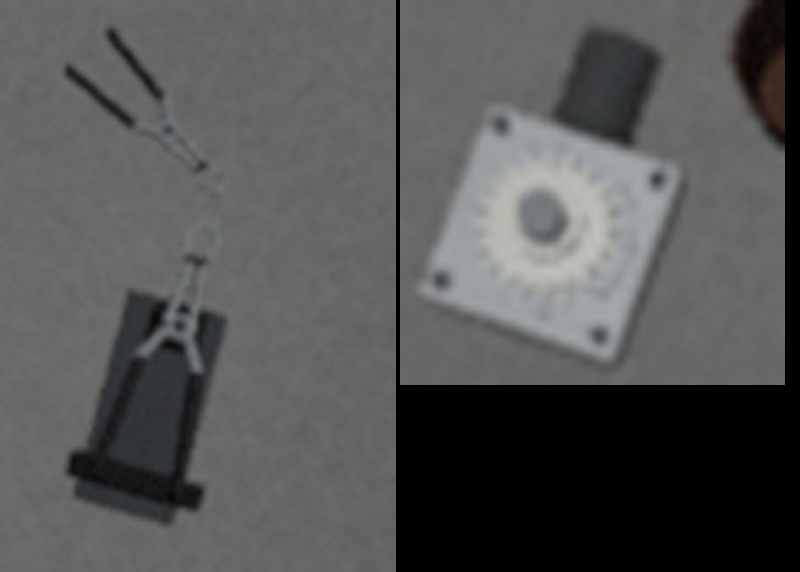

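View pics/c2.png

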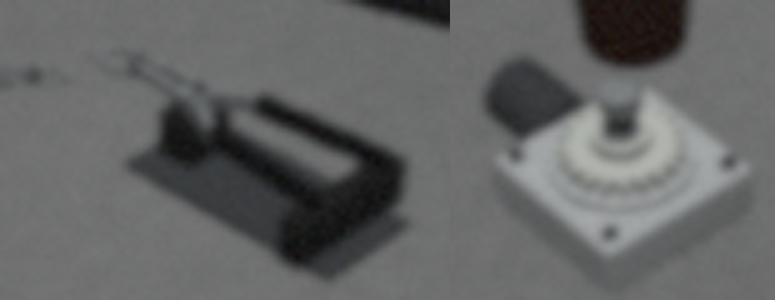

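The crop confirms it. The pair on the rest is the largest, with its ring at about (356,189) and its pivot at about (351,207). The drive shaft top is at about (235,201). Next I'll measure these.

```bash
cat > h.py <<'E'
import cv2,numpy as np
def load(n): return dict(np.load(f"pics/{n}.npz"))
def ray(d,px,z):
    R=cv2.Rodrigues(d["rvec"])[0];t=d["tvec"].ravel();c=-R.T@t
    K=np.array([[d["fx"],0,d["cx"]],[0,d["fy"],d["cy"]],[0,0,1]])
    v=R.T@np.linalg.inv(K)@np.array([px[0],px[1],1.])
    return c+v*(z-c[2])/v[2]
def proj(d,p):
    K=np.array([[d["fx"],0,d["cx"]],[0,d["fy"],d["cy"]],[0,0,1]])
    return cv2.projectPoints(np.float64(p).reshape(-1,3),d["rvec"],d["tvec"],K,None)[0].reshape(-1,2)
def tri(d1,p1,d2,p2):
    Ps=[]
    for d in(d1,d2):
        K=np.array([[d["fx"],0,d["cx"]],[0,d["fy"],d["cy"]],[0,0,1]])
        Ps.append(K@np.c_[cv2.Rodrigues(d["rvec"])[0],d["tvec"].reshape(3)])
    X=cv2.triangulatePoints(Ps[0],Ps[1],np.float64(p1).reshape(2,1),np.float64(p2).reshape(2,1)).ravel()
    return X[:3]/X[3]
E
python3 - <<'E'
from h import *
T=load("top0");S=load("side0")
p=lambda a:np.round(a*1000,1)
o=lambda x,y:(310+(x+.5)/4.4-.5,135+(y+.5)/4.4-.5)
rc=ray(T,o(203,237),.0405);pv=ray(T,o(181,318),.046)
hl=ray(T,o(103,455),.05);hr=ray(T,o(181,472),.05)
h2l=ray(T,o(138,362),.05);h2r=ray(T,o(195,373),.05)
for n,v in zip("ring piv hl hr h2l h2r".split(),(rc,pv,hl,hr,h2l,h2r)):print(n,p(v))
d=rc-pv;print("len",np.hypot(*d[:2]),np.degrees(np.arctan2(d[1],d[0])))
m=(hl+hr)/2;d=rc-m;print("ax from handle ends",np.degrees(np.arctan2(d[1],d[0])),np.hypot(*d[:2]), np.linalg.norm(hl-hr))
# rest mask: blob of dark plate
img=T["img"].astype(int);g=img.sum(2)/3
# drive housing
hsv=cv2.cvtColor(T["img"],cv2.COLOR_RGB2HSV)
m=np.zeros(g.shape,np.uint8);m[178:226,212:262]=(g[178:226,212:262]>120)
cs=max(cv2.findContours(m,0,2)[0],key=cv2.contourArea);r=cv2.minAreaRect(cs);print("housing",r)
for q in cv2.boxPoints(r):print(p(ray(T,q,.030)))
print("housing c",p(ray(T,r[0],.030)))
# gear: yellowish white
b=img[...,0]-img[...,2];m=np.zeros(g.shape,np.uint8);s=np.s_[185:218,218:256];m[s]=((b[s]>12)&(g[s]>140))
cs=max(cv2.findContours(m,0,2)[0],key=cv2.contourArea);e=cv2.minEnclosingCircle(cs);print("gear",e,p(ray(T,e[0],.042)))
q=(215+(542+.5-400)/7-.5,170+215.5/7-.5);print("shaft top",q,p(ray(T,q,.074)))
q2=(205+(621-450+.5)/5-.5,225+91.5/5-.5);print("side shaft top",q2,p(ray(S,q2,.074)),p(tri(T,q,S,q2)))
q3=(270+122.5/5-.5,165+60/5-.5);print("side ring",p(ray(S,q3,.0405)))
E
```

```text
ring [ 665.6 -226.1   40.5]
piv [ 609.5 -208.2   46. ]
hl [ 518.3 -152.9   50. ]
hr [ 506.7 -203.7   50. ]
h2l [ 579.7 -178.    50. ]
h2r [ 572.  -215.4   50. ]
len 0.05884609517406786 -17.680645879035012
ax from handle ends -17.33031614989703 0.16037457288920365 0.05203208472576825
housing ((235.9707489013672, 202.4365997314453), (29.38495635986328, 29.97759246826172), 20.2248592376709)
[602.2 187.   30. ]
[687.5 157.   30. ]
[655.5  74.   30. ]
[571.  104.7  30. ]
housing c [628.8 130.7  30. ]Traceback (most recent call last):
  File "<stdin>", line 21, in <module>
ValueError: max() iterable argument is empty
```

Run:
```python
from h import *
T=load("top0");S=load("side0")
p=lambda a:np.round(a*1000,1)
img=T["img"].astype(int);g=img.sum(2)/3
b=img[...,0]-img[...,2];s=np.s_[185:218,218:256];print(np.percentile(b[s],[5,50,95]))
for th in(4,8,12):
    m=np.zeros(g.shape,np.uint8);m[s]=((b[s]>th)&(g[s]>110))
    M=cv2.findContours(cv2.medianBlur(m,3),0,2)[0]
    if M:
        c=max(M,key=cv2.contourArea);e=cv2.minEnclosingCircle(c);print(th,"gear",e,p(ray(T,e[0],.040)),cv2.fitEllipse(c))
q=(215+(542+.5-400)/7-.5,170+215.5/7-.5);print("shaft top",q,p(ray(T,q,.074)))
q2=(205+(621-450+.5)/5-.5,225+91.5/5-.5);print("side shaft top",q2,p(ray(S,q2,.074)),p(tri(T,q,S,q2)))
q3=(270+122.5/5-.5,165+60/5-.5);print("side ring",p(ray(S,q3,.0405)))
pred=proj(S,[[.6656,-.2261,.0405],[.6095,-.2082,.05],[.5183,-.1529,.05],[.5067,-.2037,.05],[.6288,.1307,.074]]);print(pred)
x=np.r_[img[195:207,228:242].sum(2)//3];print(x)
a=S["img"][:,:,::-1]
cv2.imwrite("pics/c3.png",cv2.resize(a[165:225,270:360],None,fx=8,fy=8,interpolation=cv2.INTER_CUBIC))
```

```text
[-9. -1.  6.]
4 gear ((235.48968505859375, 201.71133422851562), 8.660558700561523) [629.3 131.   40. ] ((235.6991424560547, 201.87322998046875), (15.820460319519043, 16.31730079650879), 88.74163818359375)
shaft top (234.85714285714286, 200.28571428571428) [627.5 129.2  74. ]
side shaft top (238.8, 242.8) [628.3 127.9  74. ] [627.4 129.1  75.3]
side ring [ 661.5 -227.8   40.5]
[[292.45132958 176.41344883]
 [307.56890474 181.91319149]
 [329.67463039 201.30373376]
 [341.14531768 192.68417278]
 [237.99048216 243.42386633]]
[[164 166 173 180 179 181 180 180 182 181 181 184 181 171]
 [166 172 177 180 179 174 167 166 174 180 180 183 185 177]
 [166 178 179 177 164 149 136 138 148 165 179 181 184 183]
 [173 179 180 169 141 125 121 120 124 143 172 179 179 184]
 [178 180 180 163 128 121 120 119 120 125 152 179 180 184]
 [179 179 180 161 125 120 122 121 120 114 131 172 180 176]
 [179 180 180 164 134 119 121 123 120 105 112 160 172 165]
 [181 178 182 169 138 116 121 120 112  95 117 164 170 165]
 [178 181 179 173 151 121 106 100  95 102 147 169 167 176]
 [180 180 180 179 174 153 126 115 116 132 164 156 158 183]
 [178 182 182 183 174 168 165 161 163 158 155 148 168 184]
 [176 182 182 180 174 165 166 163 168 162 161 167 184 185]]
```

View pics/c3.png

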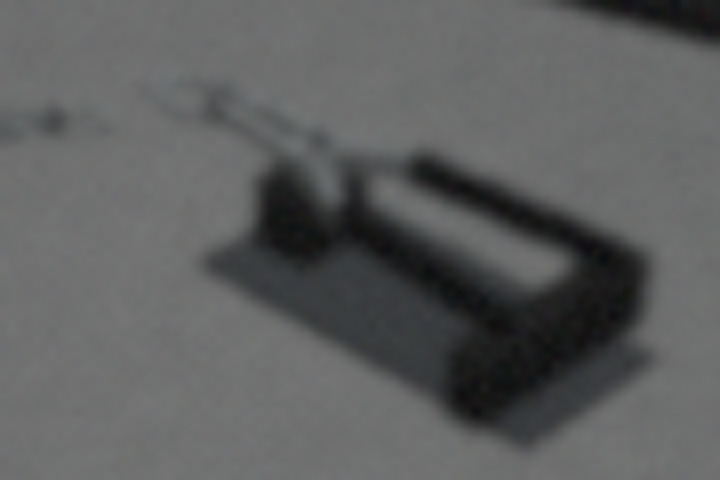

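Emit:
carry_out(targets=[[[0,20,19,-5,0,0,-3],[0,50,47,-12,0,0,-6],[0,80,75,-20,0,0,-10],[0,110,103,-30,0,0,-14],[0,140,131,-40,0,0,-18],[0,170,160,-50,0,0,-22],[0,200,188,-60,0,0,-26],[0,230,216,-70,0,0,-30],[0,260,244,-80,0,0,-33],[0,290,272,-90,0,0,-36],[0,315,296,-100,0,0,-38],[0,332,312,-105,0,0,-39.7],[0,340,319,-110,0,0,-39.7],[0,340,319,-110,0,0,-39.7],[0,340,319,-110,0,0,-39.7]]], squeeze=50)

```text
time_s: 1.35
position: [0.5485, -0.1901, 0.1431]
tool_rot: [[-0.955, -0.001, -0.297], [0.297, 0.0, -0.955], [0.001, -1.0, 0.0]]
ft_force: [0.2, -0.1, 0.4]
grip_width: 0.0855
```

```bash
cat > snap.py <<'E'
import sys
from rig import env,get_image
from h import *
n=sys.argv[1]
o=env.observe()
print(o["time_s"],np.round(o["position"],4),"z",np.round(np.array(o["tool_rot"])[:,2],3),"y",np.round(np.array(o["tool_rot"])[:,1],3),np.round(o["ft_force"],1),o["grip_width"],np.round(o["q"],1))
for k in("top","side"):
    d=get_image(k);np.savez(f"pics/{k}{n}.npz",**d);cv2.imwrite(f"pics/{k}{n}.png",d["img"][:,:,::-1])
E
python3 snap.py 1
python3 -c "
import cv2,numpy as np
a=cv2.imread('pics/top1.png')[140:270,290:410];b=cv2.imread('pics/side1.png')[140:230,260:370]
a=cv2.resize(a,None,fx=3.3,fy=3.3);b=cv2.resize(b,None,fx=3.6,fy=3.6);o=np.zeros((430,800,3),np.uint8);o[:a.shape[0],:a.shape[1]]=a;o[:b.shape[0],400:400+b.shape[1]]=b;cv2.imwrite('pics/c4.png',o)"
```

```text
1.35 [ 0.5485 -0.1901  0.1431] z [-0.297 -0.955  0.   ] y [-0.001  0.    -1.   ] [ 0.2 -0.1  0.4] 0.08551961091893767 [-30.8  30.5  79.   -0.   70.5  76.5]
```

View pics/c4.png

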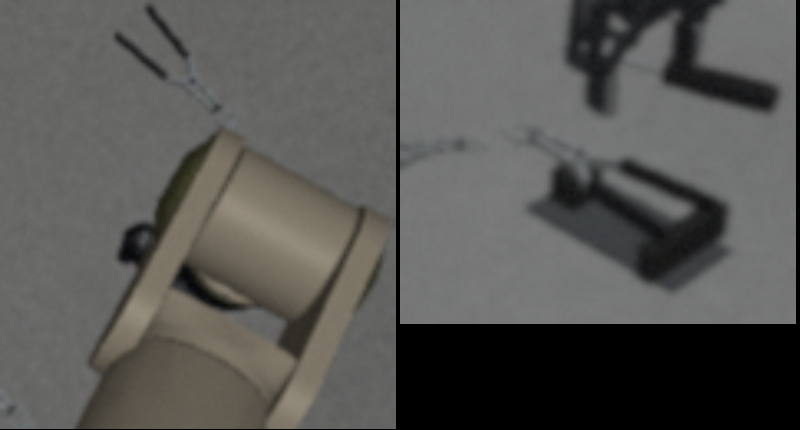

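Emit:
carry_out(targets=[[[0,0,0,-25,0,0,0],[0,0,0,-50,0,0,0],[0,0,0,-70,0,0,0],[0,0,0,-85,0,0,0],[0,0,0,-93,0,0,0],[0,0,0,-97,0,0,0],[0,0,0,-97,0,0,0],[0,0,0,-97,0,0,0]]], squeeze=50)

```text
time_s: 2.12
position: [0.5492, -0.1904, 0.0473]
tool_rot: [[-0.954, 0.001, -0.299], [0.299, -0.001, -0.954], [-0.001, -1.0, 0.0]]
ft_force: [0.4, 0.3, -0.4]
grip_width: 0.0856
```

```bash
python3 snap.py 2
python3 -c "
import cv2,numpy as np
b=cv2.imread('pics/side2.png')[120:230,260:370]
b=cv2.resize(b,None,fx=5.4,fy=5.4,interpolation=2);cv2.imwrite('pics/c5.png',b)"
```

```text
2.1167 [ 0.5492 -0.1904  0.0473] z [-0.299 -0.954  0.   ] y [ 0.001 -0.001 -1.   ] [ 0.4  0.3 -0.4] 0.08556863109469844 [-30.8  37.4  84.7  -0.   57.8  76.6]
```

View pics/c5.png

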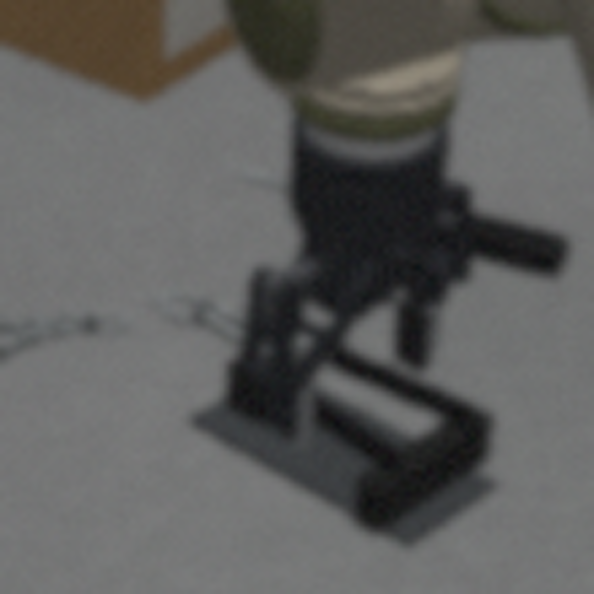

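The fingers straddle both handles, with the near finger at about (285,430) in the crop and the far one at about (413,340). Closing now.

Emit:
carry_out(targets=[[[0.3,0,0,0,0,0,0],[0.5,0,0,0,0,0,0],[0.7,0,0,0,0,0,0],[0.8,0,0,0,0,0,0],[0.8,0,0,0,0,0,0],[0.8,0,0,0,0,0,0],[0.8,0,0,0,0,0,0],[0.8,0,0,0,0,0,0],[0.8,0,0,0,0,0,0],[0.8,0,0,0,0,0,0]]], squeeze=50)

```text
time_s: 3.05
position: [0.5492, -0.1898, 0.0479]
tool_rot: [[-0.954, 0.001, -0.298], [0.298, -0.001, -0.954], [-0.002, -1.0, 0.0]]
ft_force: [-3.5, 1.5, 12.7]
grip_width: 0.0375
```

```bash
python3 snap.py 3
python3 -c "
import cv2,numpy as np
b=cv2.imread('pics/side3.png')[120:230,260:370]
b=cv2.resize(b,None,fx=5.4,fy=5.4,interpolation=2);cv2.imwrite('pics/c6.png',b)"
```

```text
3.05 [ 0.5492 -0.1898  0.0479] z [-0.298 -0.954  0.   ] y [ 0.001 -0.001 -1.   ] [-3.5  1.5 12.7] 0.037473330372914435 [-30.7  37.4  84.7   0.   57.9  76.6]
```

View pics/c6.png

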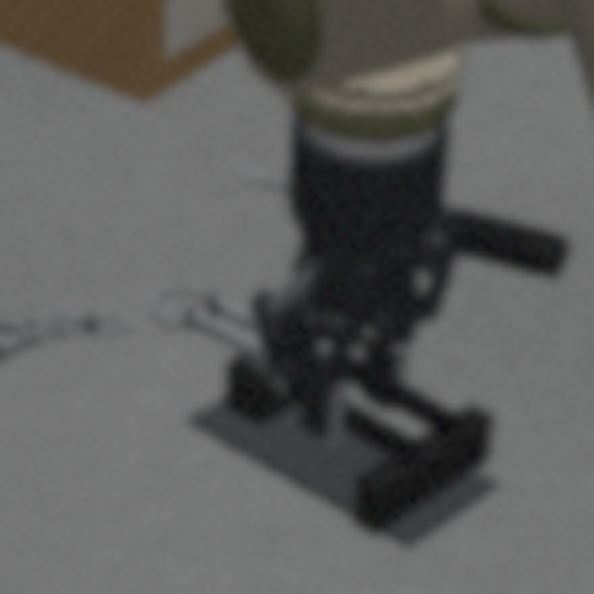

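The ring has visibly opened, and the opening of 37.5 mm is at the stop. Lifting.

Emit:
carry_out(targets=[[[0.8,0,0,4,0,0,0],[0.8,0,0,12,0,0,0],[0.8,0,0,25,0,0,0],[0.8,0,0,40,0,0,0],[0.8,0,0,57,0,0,0],[0.8,0,0,73,0,0,0],[0.8,0,0,86,0,0,0],[0.8,0,0,94,0,0,0],[0.8,0,0,97,0,0,0],[0.8,0,0,97,0,0,0]]], squeeze=50)

```text
time_s: 3.98
position: [0.5491, -0.1897, 0.1437]
tool_rot: [[-0.954, 0.001, -0.298], [0.298, -0.0, -0.954], [-0.001, -1.0, 0.0]]
ft_force: [0.3, 0.5, -1.0]
grip_width: 0.0377
```

```bash
python3 snap.py 4
python3 -c "
import cv2,numpy as np
b=cv2.imread('pics/side4.png')[100:220,250:370]
b=cv2.resize(b,None,fx=5,fy=5,interpolation=2);cv2.imwrite('pics/c7.png',b)"
```

```text
3.9833 [ 0.5491 -0.1897  0.1437] z [-0.298 -0.954  0.   ] y [ 0.001 -0.    -1.   ] [ 0.3  0.5 -1. ] 0.03767906430753688 [-30.7  30.5  79.   -0.   70.5  76.6]
```

View pics/c7.png

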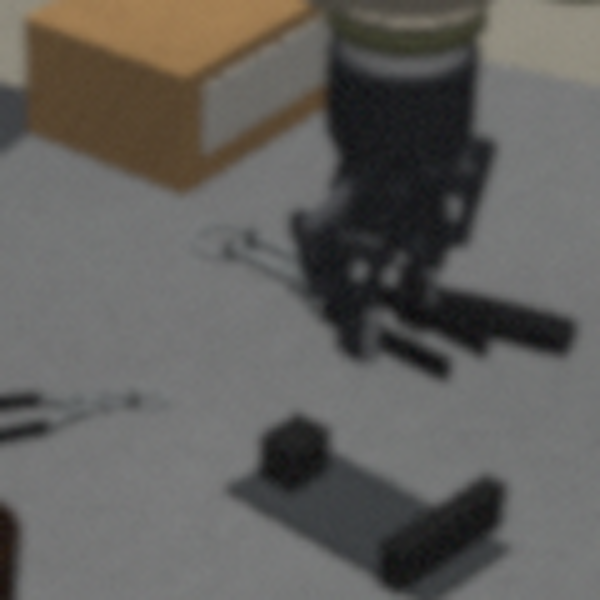

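View pics/top4.png

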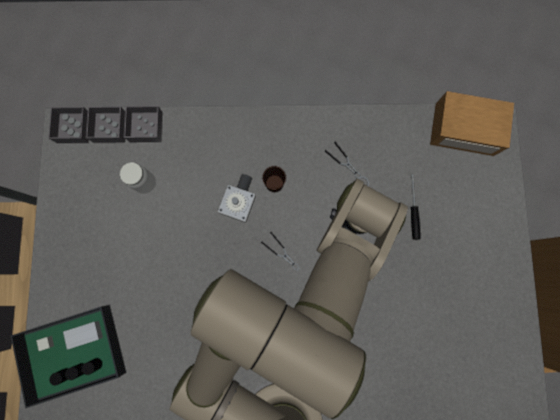

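Run:
```python
from h import *
S=load("side4");a=S["img"][:,:,::-1]
b=cv2.resize(a[135:185,285:345],None,fx=12,fy=12,interpolation=2)
P=proj(S,[[.6656,-.2261,.1363],[.6656-.174*.954,-.2261+.174*.298,.1388]]);print(P)
print(proj(S,[[.6656,-.2261,.1263]]))
for q in P:
    cv2.drawMarker(b,tuple(int(v) for v in ((q-[285,135]+.5)*12-.5)),(0,0,255),0,20,1)
cv2.imwrite("pics/c8.png",b)
```

```text
[[292.95973449 147.44838508]
 [341.66693198 171.09453772]]
[[292.90482061 150.57696254]]
```

View pics/c8.png

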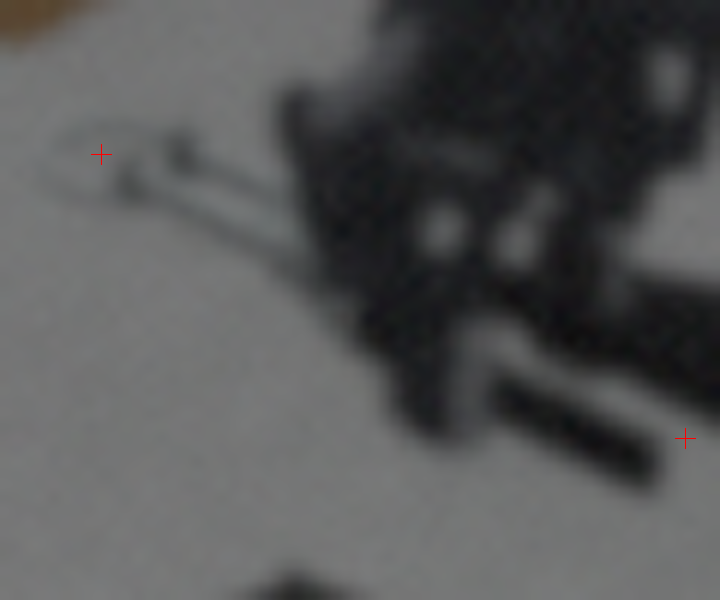

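Ring centre sits about 1 px from the rigid-lift prediction, so the pliers are held level. Moving above the shaft.

Emit:
carry_out(targets=[[[0.8,-1,8,0,0,0,0],[0.8,-3,25,0,0,0,0],[0.8,-5,50,0,0,0,0],[0.8,-8,78,0,0,0,0],[0.8,-11,106,0,0,0,0],[0.8,-14,134,0,0,0,0],[0.8,-17,162,0,0,0,0],[0.8,-20,190,0,0,0,0],[0.8,-23,218,0,0,0,0],[0.8,-26,246,0,0,0,0],[0.8,-29,274,0,0,0,0],[0.8,-32,302,0,0,0,0],[0.8,-34,327,0,0,0,0],[0.8,-36,344,0,0,0,0],[0.8,-37,353,0,0,0,0],[0.8,-37,356,0,0,0,0],[0.8,-37,356,0,0,0,0],[0.8,-37,356,0,0,0,0]]])

```text
time_s: 5.58
position: [0.5119, 0.1658, 0.1432]
tool_rot: [[-0.954, -0.0, -0.299], [0.299, -0.0, -0.954], [0.0, -1.0, 0.0]]
ft_force: [0.1, 0.5, -0.7]
grip_width: 0.0375
```

```bash
python3 snap.py 5
cat > crop.py <<'E'
import sys
from h import *
n=sys.argv[1]
a=cv2.imread(f'pics/top{n}.png')[165:235,205:275];b=cv2.imread(f'pics/side{n}.png')[190:280,200:290]
a=cv2.resize(a,(400,400),interpolation=2);b=cv2.resize(b,(400,400),interpolation=2)
cv2.imwrite(f'pics/cc{n}.png',np.hstack([a,b]))
E
python3 crop.py 5
```

```text
5.5833 [0.5119 0.1658 0.1432] z [-0.299 -0.954  0.   ] y [-0. -0. -1.] [ 0.1  0.5 -0.7] 0.03747436274294648 [  5.3  26.8  86.1  -0.   67.2 112.7]
```

View pics/cc5.png

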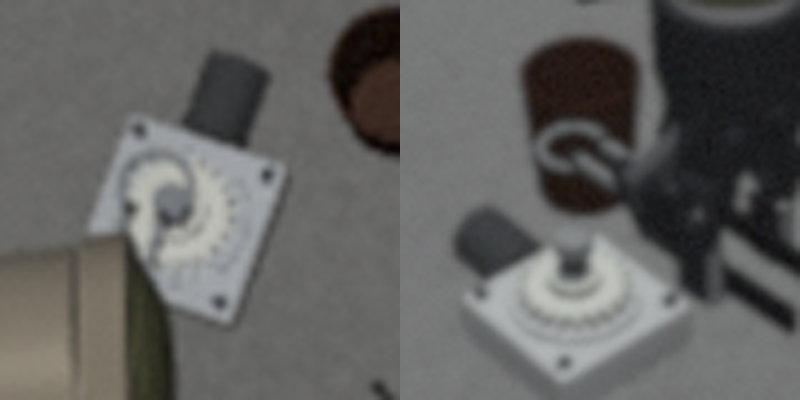

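View pics/top5.png

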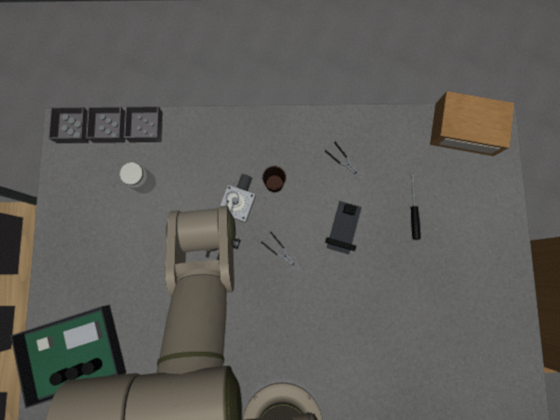

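Run:
```python
from h import *
T=load("top5");S=load("side5");p=lambda a:np.round(a*1000,1)
print(p(tri(T,(232.2,197.8),S,(239,222.7))))
P=proj(T,[[.6285,.1298,.136]]),proj(S,[[.6285,.1298,.136]]);print(P)
a=T["img"][185:213,220:248,::-1];b=S["img"][208:236,225:253,::-1]
a=cv2.resize(a,None,fx=14,fy=14,interpolation=2);b=cv2.resize(b,None,fx=14,fy=14,interpolation=2)
o=np.hstack([a,b]);o=cv2.convertScaleAbs(o,alpha=1.3)
cv2.imwrite("pics/c9.png",o)
```

```text
[623.3 129.6 137.2]
(array([[232.17244093, 195.97855806]]), array([[237.0407287 , 222.50448493]]))
```

View pics/c9.png

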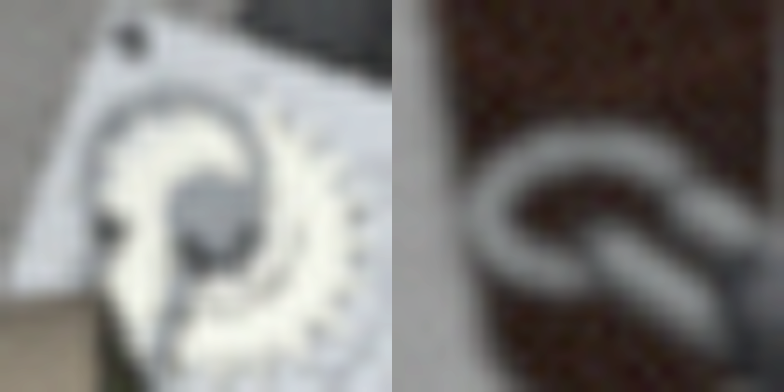

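Run:
```python
from h import *
T=load("top5");S=load("side5");p=lambda a:np.round(a*1000,1)
x=tri(T,(231.96,196.96),S,(237.96,222.46));print(p(x),proj(T,x),proj(S,x))
print("shaft",p(tri(T,(234.86,200.29),S,(238.8,242.8))))
# outline check circles for candidates
t=np.linspace(0,2*np.pi,40)
a=T["img"][185:213,220:248,::-1];b=S["img"][208:236,225:253,::-1]
A=cv2.resize(a,None,fx=14,fy=14,interpolation=2);B=cv2.resize(b,None,fx=14,fy=14,interpolation=2)
for D,I,o in((T,A,(220,185)),(S,B,(225,208))):
  for r in(.014,.018):
    q=proj(D,np.c_[x[0]+r*np.cos(t),x[1]+r*np.sin(t),0*t+x[2]]);q=(q-o+.5)*14-.5
    cv2.polylines(I,[np.int32(q)],True,(0,0,255),1)
cv2.imwrite("pics/c10.png",np.hstack([A,B]))
```

```text
[625.6 130.2 137.5] [[231.94095553 196.91644171]] [[237.99219046 222.46705927]]
shaft [627.4 129.1  75.3]
```

View pics/c10.png

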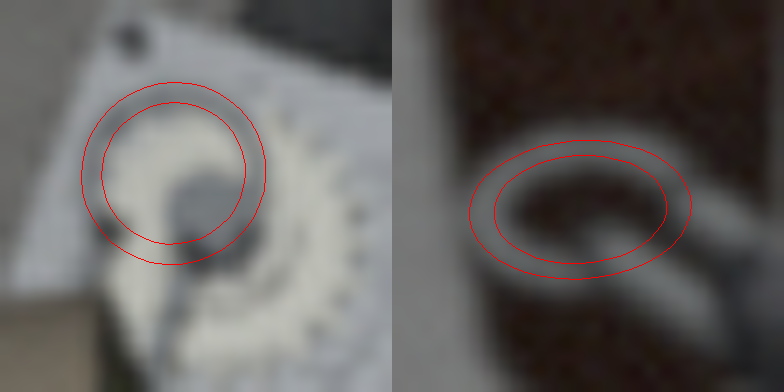

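Emit:
carry_out(targets=[[[0.8,1,0,-5,0,0,0],[0.8,2,-0.5,-15,0,0,0],[0.8,2,-0.5,-25,0,0,0],[0.8,2,-0.5,-35,0,0,0],[0.8,2,-0.5,-42,0,0,0],[0.8,2,-0.5,-45,0,0,0],[0.8,2,-0.5,-45,0,0,0],[0.8,2,-0.5,-45,0,0,0],[0.8,2,-0.5,-45,0,0,0]]])

```text
time_s: 6.43
position: [0.5142, 0.1659, 0.0987]
tool_rot: [[-0.954, 0.001, -0.298], [0.298, 0.0, -0.954], [-0.001, -1.0, -0.0]]
ft_force: [-0.5, 0.1, -2.1]
grip_width: 0.0379
```

```bash
python3 snap.py 6
cat > z.py <<'E'
import sys
from h import *
n=sys.argv[1];x=[float(v)/1000 for v in sys.argv[2:5]]
T=load("top"+n);S=load("side"+n)
t=np.linspace(0,2*np.pi,40)
oT=(220,185);oS=(225,222)
rows=[]
for dr in(0,1):
  r_=[]
  for D,o in((T,oT),(S,oS)):
    I=cv2.resize(D["img"][o[1]:o[1]+28,o[0]:o[0]+28,::-1],None,fx=14 if not dr else 14,fy=14,interpolation=2)
    if dr:
      for r,z in((.014,x[2]),(.018,x[2]),(.010,.074)):
        c=x if r>.01 else (.628,.1295)
        q=proj(D,np.c_[c[0]+r*np.cos(t),c[1]+r*np.sin(t),0*t+z]);q=(q-o+.5)*14-.5
        cv2.polylines(I,[np.int32(q)],True,(0,0,255) if r>.01 else (0,255,0),1)
    r_.append(I)
  rows.append(np.hstack(r_))
cv2.imwrite(f"pics/z{n}.png",rows[0]);cv2.imwrite(f"pics/zo{n}.png",rows[1])
E
python3 z.py 6 628 129.7 91
```

```text
6.4333 [0.5142 0.1659 0.0987] z [-0.298 -0.954 -0.   ] y [ 0.001  0.    -1.   ] [-0.5  0.1 -2.1] 0.037860323126908346 [  5.3  30.2  88.8  -0.   61.  112.7]
```

View pics/z6.png

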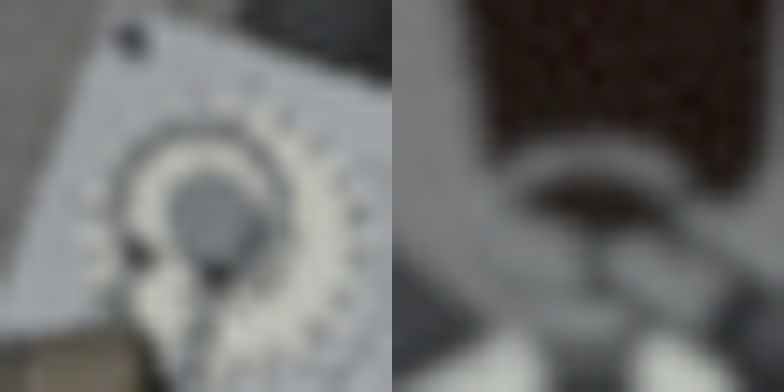

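View pics/zo6.png

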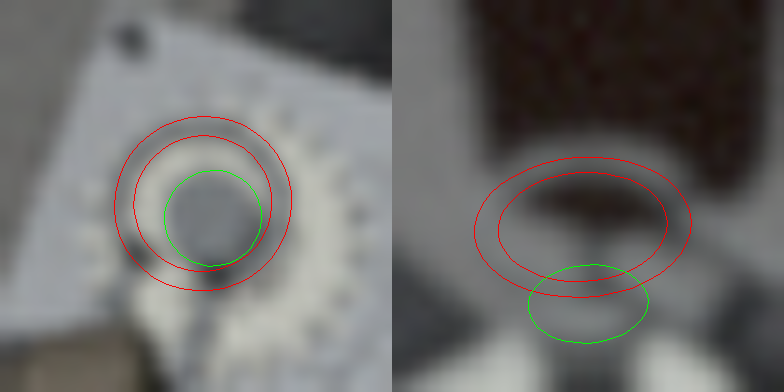

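The top view shows the ring concentric with the shaft once parallax is allowed for: ring outer circle at (203,204) in the crop, shaft disc at (212,216), both on their drawn circles. In the side view the dark inner gap agrees within about 1 px. Lowering in two parts.

Emit:
carry_out(targets=[[[0.8,0,0,-4,0,0,0],[0.8,0,0,-8,0,0,0],[0.8,0,0,-12,0,0,0],[0.8,0,0,-16,0,0,0],[0.8,0,0,-20,0,0,0],[0.8,0,0,-22,0,0,0],[0.8,0,0,-22,0,0,0],[0.8,0,0,-22,0,0,0]]])

```text
time_s: 7.2
position: [0.514, 0.1657, 0.0762]
tool_rot: [[-0.954, -0.0, -0.298], [0.298, -0.0, -0.954], [0.0, -1.0, 0.0]]
ft_force: [0.6, -0.0, -0.7]
grip_width: 0.0376
```

```bash
python3 snap.py 7; python3 z.py 7 628 129.7 69.5
```

```text
7.2 [0.514  0.1657 0.0762] z [-0.298 -0.954  0.   ] y [-0. -0. -1.] [ 0.6 -0.  -0.7] 0.03756997205487963 [  5.3  32.   90.1  -0.   57.9 112.7]
```

View pics/z7.png

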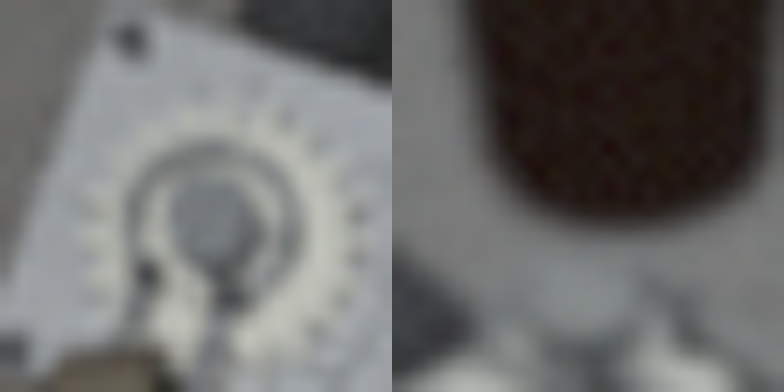

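View pics/zo7.png

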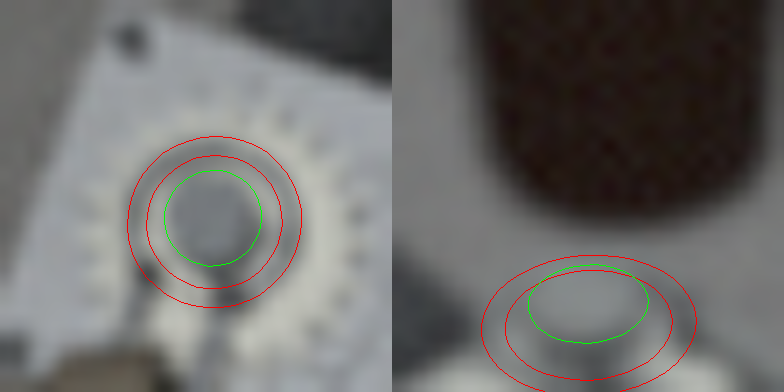

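Ring and shaft discs are concentric in the top view (ring (214,222), shaft (212,217), which is the expected parallax), and no contact force shows. Finishing the descent.

Emit:
carry_out(targets=[[[0.8,0,0,-2,0,0,0],[0.8,0,0,-4,0,0,0],[0.8,0,0,-6,0,0,0],[0.8,0,0,-8,0,0,0],[0.8,0,0,-10,0,0,0],[0.8,0,0,-11,0,0,0],[0.8,0,0,-11,0,0,0],[0.8,0,0,-11,0,0,0],[0.8,0,0,-11,0,0,0],[0.8,0,0,-11,0,0,0]]])

```text
time_s: 8.13
position: [0.514, 0.1658, 0.0654]
tool_rot: [[-0.954, 0.0, -0.298], [0.298, 0.0, -0.954], [-0.0, -1.0, -0.0]]
ft_force: [-0.3, 0.3, -1.1]
grip_width: 0.0371
```

```bash
python3 snap.py 8; sed -i 's/oS=(225,222)/oS=(225,235)/' z.py; python3 z.py 8 628 129.7 58; python3 crop.py 8
```

```text
8.1333 [0.514  0.1658 0.0654] z [-0.298 -0.954 -0.   ] y [ 0.  0. -1.] [-0.3  0.3 -1.1] 0.03714091956353096 [  5.3  32.9  90.7  -0.   56.4 112.7]
```

View pics/z8.png

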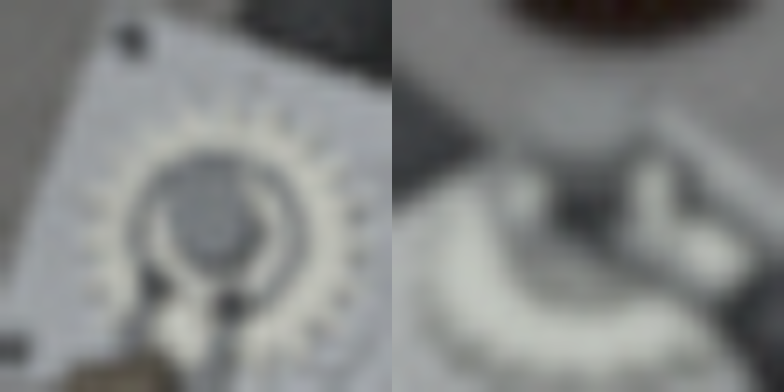

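View pics/zo8.png

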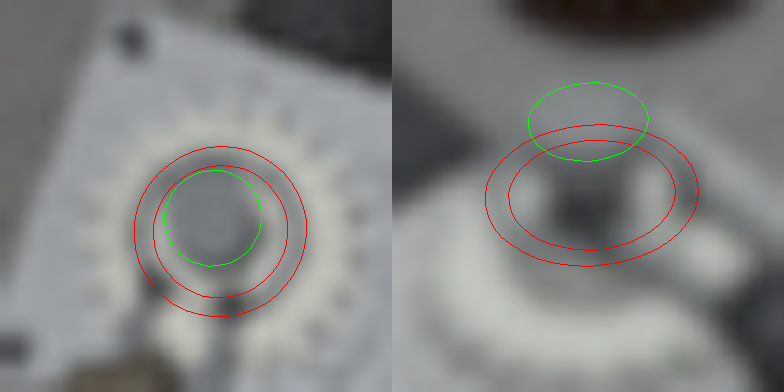

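View pics/cc8.png

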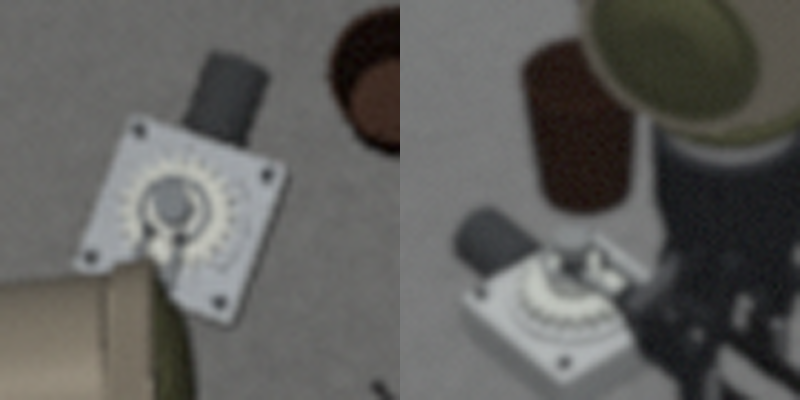

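The final views agree. In the side view the gaps left and right of the groove are equal, about 38 crop px (6 mm) each, and the inner edges lie on the drawn 58 mm circle. In the top view the ring sits on its drawn circle, and the contact force is about zero. Handing in.

```bash
python3 -c "
from rig import env
print(env.close_job());o=env.observe();print(o['time_s'],o['ft_force'],o['grip_width'],o['position'])"
```

```text
the job is handed in; nothing more can be done
None
the job is handed in; nothing more can be done
```

I squeezed the largest pliers (the pair on the rest) with 50 N and lifted them. I carried the spread ring level above the shaft and lowered it to the groove, then handed the job in at about 8.2 s while still holding.

**Last checks before handing in:**
- **Grip:** the finger opening read 37.1 mm, slightly under the 40 mm the description gives for the stop. The pictures show the ring fully open.
- **Height:** the ring centre is at about 58 mm, worked out from the tool pose. The side view agrees to about 2 mm.
- **Centring:** within about 1 mm of the shaft axis. The side view shows equal gaps of about 6 mm on both sides of the groove, and the top view agrees.
- **Contact:** the wrist force was about 1 N, which is no sign of touching the drive unit.

I saw no pitch of the pliers in the grip, but I only judged that by eye and from the ring height. The cup, canister and screwdriver were never approached. The hand-in reports no verdict, and I could take no reading after it.

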